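# Run off one pantry label with the two-stage trigger

### The job

Print a label on the tabletop label maker: press its round trigger down to the halfway stop, hold it still there for about a second so the tape lines up, then press it all the way down and let it spring back up. Do not press the key of the round kitchen timer that stands near it.

Things in the scene. Friction and masses are not known exactly. Their poses are not given: they have to be found in the camera images.
- trigger_top (a point): Centre of the top of the label maker's trigger: round white flat-topped cap, 52 mm across, 18 thick, on a steel stem above a grey sleeve 42 mm across; top 154 mm above the worktop when up. Live: it sinks as it is pressed straight down, 30 mm in all. It stands 10 mm behind the centre of a fixed white and grey box, 120 x 110 mm, 100 high, with a black display on top in front of it.
- trigger (a joint): First stage of the trigger: how far the cap has gone down towards its sleeve, 0 (up) to 0.015 m (cap rests on the sleeve: the halfway stop, top face 15 mm down). Soft spring, 2 N at the start to 4 N at the stop; springs back.
- sleeve (a joint): Second stage: how far the cap has pushed the sleeve down into the black collar on the box, 0 (up) to 0.015 m (fully down, top face 30 mm down). Stiff spring: the sleeve moves only when about 10 N press on the cap, 14 N at its end, so the force steps from 4 to 10 N at the halfway stop; springs back.
- timer_key (a joint): Key of the kitchen timer, to be left alone: a flat round white key, 52 mm across, in the middle of a low, round, fixed white drum 90 mm across; key top 70 mm above the worktop. 0 (up) to 0.006 m (pressed).

How it is judged:
On the way, in this order (a step that is already met when the one before it is completed fails the run):
1. The trigger is held still at its halfway stop: first stage down by more than 10 mm of 15, second stage by less than 6 mm of 15, both moving slower than 4 mm/s, for 0.6 s (value of joint trigger above 0.01 m and value of joint sleeve below 0.006 m and velocity of joint trigger between -0.004 and 0.004 m/s and velocity of joint sleeve between -0.004 and 0.004 m/s), for 0.6 s.
2. The trigger is pressed fully down: second stage down by more than 11 mm of 15 (value of joint trigger above 0.01 m and value of joint sleeve above 0.011 m), for 0.05 s.
At the end, for the whole second after the job is handed in: The trigger is released and back up, both stages within 3 mm of their upper ends, and the timer's key is up (within 2 mm) (value of joint each of trigger, sleeve below 0.003 m and value of joint timer_key below 0.002 m); the robot touches nothing.
It fails at once if The timer's key is pressed (down by more than 3 mm) (value of joint timer_key above 0.003 m).
It also fails if it takes over 29 s, if anything falls off the work surface, if the arm or the gripper's body presses on something with over 40 N, if the wrist force passes 120 N, or if a joint passes its speed limit or range.

### The arm

A 6-joint arm with a two-finger parallel gripper is mounted at the origin on a cart in front of the work surface, level with it; the furniture and walls round the work are solid. World frame = base frame: x ahead of the robot, y to its left, z up, the work surface at z = 0. Lengths are in m, angles in rad, forces in N, time in s.
With the tool pointing down it reaches from about 0.3 to 0.75 m from the base axis. Payload 8.5 kg.
Tool frame: the origin (TCP) lies at the centre of the arm's flange, where the gripper is bolted on; the fingertips stand 173 mm ahead of it and the grasp point (between the pads) lies 155 mm ahead of it; z points along the fingers, y is the line along which they close (so a half turn about z gives the same grasp; the last joint's range is limited). The gripper opens to 85 mm and grips with 20 to 120 N. Pads are 22 mm wide; open, the fingers measure 114 mm over their backs; the gripper's body (76 mm by 85 mm) begins 54 mm behind the grasp point. The pads swing forward as they close: fully open they stand 13 mm farther back than shut.
Start: joints at [-1.49, 0.381, 1.297, -0, 1.464, -0.215], TCP at [0.16, -0.526, 0.405] pointing down, gripper open.
Joint ranges: [-3.11, 3.11], [-0.89, 2.33], [0.22, 2.48], [-1.42, 4.56], [0.17, 2.85], [-2.88, 2.88]. Speed limits (rad/s): [2.39, 2.39, 3.14, 3.14, 3.14, 3.14].

### API

Orientations are given as a unit quaternion [w, x, y, z].
In Python, from plant import sensors, viewer, job, nets gives the robot as it stands. The module is installed in compiled form; this text tells all that it offers.
- The arm moves only by the tool jog_arm, never from a script. Its argument "targets" is a list of rows, each a list of 7 numbers: the turn, a rotation vector about the world's x, y, z in degrees, then the shift along the world's x, y, z in cm, then the finger opening in cm, from 0 to 8.54. A call has 1 to 5 rows; each row is the pose to reach, as a shift and turn from the pose commanded when the call began; what a row does not reach only later rows make up. A row lasts 1/8 s, in which the tool goes at most 62.5 mm and 10.7 degrees, less where a joint would pass 70% of its speed; a pose out of reach is approached as far as the arm can. A call with a gripper value outside its range is refused whole. The fingers move at their own pace and stop on an object; "force" is the grip in N (left out, the last holds). Time passes only in rows, so rows that repeat a pose let the fingers close. It gives the time, the measured TCP pose, the force, the opening and the grip force at its end, in the units of the state.
- sensors.observe(): the state, without advancing time (a new reading comes with each control period).
- viewer.camera(name): name is "scene" or "top" or "wrist"; returns (picture, depth): 420x560x3 uint8, blue, green, red; 420x560 float32, m along the optical axis (not along the pixel's ray), 0 where there is no reading.
- viewer.camera_info(name): a dict with "fx", "fy", "cx", "cy" (pixels), "dist" ([k1, k2, p1, p2, k3] as OpenCV has them; the pictures are not rectified), "R" (3x3) and "t" (3): a world point X has camera coordinates R X + t; the wrist camera has in their place "tool_from_camera" (4x4, takes a point from camera to tool coordinates, whose origin is the TCP and whose axes are the flange's). Camera axes: x right, y down, z forward; pixel columns grow to the right and rows downward; lengths in m; the calibration is good to about 2 mm. A picture is of the moment at which its call begins: read the wrist's pose just before it. camera_info takes no time and is no camera call.
- job.hand_in(): hands the job in; it is judged then, once.
Trained networks look in the newest picture that a camera, given by its name, has taken for a name from the list of things; names that differ only in an ending like _2 or _b are one class to them, and where a whole thing is asked for, a point or a joint stands for the part that bears it (a point fixed in the world has none). Each returns a list of dicts, best first, with "score" (0 to 1); they miss things now and then, are a little off and sometimes report something else, mostly with a low value. They report only what shows in the picture. A call takes as long as a camera call.
- nets.outline_of(camera, thing): "pixels" (420x560 bool, what is visible of it) and "xy" ([column, row] in pixels, amid what is visible of it).
- nets.landmark_of(camera, thing): "xy" ([column, row] in pixels: a listed point, or the origin of a listed thing).
The state is a dict: "clock": time; "joint_pos": joint angles; "joint_velocities": joint speeds; "tau": joint torques, N m; "ee_pos": TCP position; "orientation": TCP orientation; "force": force on the tool from outside, world axes, zero at the start; "moment": the same for the moment, N m; "opening": opening from 0.0 (shut) to 1.0 (fully open); "gripper_force": force on a finger pad.
Only numpy, scipy, OpenCV 4.12 (cv2) and the standard library are available. Lean on these libraries where they do the work, as an engineer would, in place of code of your own. Each camera call takes 0.05 s, during which the arm holds its last target. There are 200 camera calls.

## Working session

There is one attempt and no reset: what is moved stays moved. The work goes in short steps, Python scripts to look and compute and a tool call to move; the robot and the scene stay as the last step left them, time stands still between calls to the robot, and variables do not carry over. Pictures are saved under pics/ and viewed, at most 10 in all, crops included, and the job is handed in when it is done.

Besides the shell and the picture viewer there is one more tool, called after "Call:" as name(argument=value, ...) on one line, values as JSON. jog_arm: Moves the arm, as the interface text tells. Its arguments: {"type":"object","properties":{"targets":{"type":"array"},"force":{"type":"number"}},"required":["targets"]}

```bash
mkdir -p pics
cat > h.py <<'E'
import numpy as np, cv2
from plant import sensors, viewer, job, nets
def world(cam,uv,depth,r=3):
    i=viewer.camera_info(cam);K=np.array([[i['fx'],0,i['cx']],[0,i['fy'],i['cy']],[0,0,1]])
    u,v=uv;p=depth[int(v)-r:int(v)+r+1,int(u)-r:int(u)+r+1];d=np.median(p[p>0])
    n=cv2.undistortPoints(np.array([[[u,v]]],float),K,np.array(i['dist']))[0,0]
    c=np.array([n[0]*d,n[1]*d,d]);return i['R'].T@(c-i['t']) if 'R' in i else c
E
python3 - <<'E'
from h import *
ims=[]
for c in ('scene','top'):
    im,d=viewer.camera(c);im=im.copy()
    for t in('trigger_top','timer_key'):
        for f in (nets.landmark_of,nets.outline_of):
            for o in f(c,t)[:2]:
                print(c,t,f.__name__,round(o['score'],2),np.round(o['xy'],1),world(c,o['xy'],d).round(4))
    cv2.imwrite(f'pics/{c}.png',im)
s=sensors.observe();print(s)
E
```

```text
scene trigger_top call 0.69 [222.7 187.8] [ 0.4436 -0.1175  0.1548]
scene trigger_top call 0.79 [221.4 192.7] [ 0.4312 -0.1248  0.1504]Traceback (most recent call last):
  File "<stdin>", line 7, in <module>
ValueError: it knows: trigger_top
```

Run:
```python
from h import *
for c in ('scene','top'):
    im,d=viewer.camera(c);im=im.copy()
    fs=[nets.landmark_of(c,'trigger_top')]
    try: fs.append(nets.outline_of(c,'timer_key'))
    except Exception as e: print(e)
    for f in fs:
        for o in f[:2]: print(c,round(o['score'],2),np.round(o['xy'],1),world(c,o['xy'],d).round(4))
    cv2.imwrite(f'pics/{c}.png',im)
s=sensors.observe();print(s)
```

```text
scene 0.67 [220.6 189.1] [ 0.4344 -0.1205  0.1557]
scene 0.61 [323.6 270.9] [ 0.4057 -0.3609  0.0699]
top 0.83 [196.4 203.8] [ 0.4497 -0.1072  0.1533]
top 0.69 [334.4 228.9] [ 0.4138 -0.3546  0.0696]
{'clock': 0.45, 'joint_pos': array([-1.49025528e+00,  3.80662846e-01,  1.29750104e+00, -3.99078448e-06,
        1.46360076e+00, -2.15235809e-01]), 'joint_velocities': array([ 1.63958500e-03, -9.84139236e-04, -9.58185498e-06, -3.65856240e-04,
        2.28907969e-04,  2.78121562e-03]), 'tau': array([-2.51549536e-03, -4.47978401e+01, -2.31290513e+01, -2.79312244e-04,
        1.02222821e-03, -2.17210373e-05]), 'ee_pos': array([ 0.16034508, -0.52608483,  0.40465451]), 'orientation': array([-8.59364738e-05,  9.89084388e-01,  1.47350148e-01,  3.80793457e-06]), 'force': array([-0.22079345, -0.07007889,  0.20381113]), 'moment': array([-0.0150928 , -0.01299573, -0.00037375]), 'gripper_force': 0.0, 'opening': 0.9982718841902426}
```

View pics/scene.png

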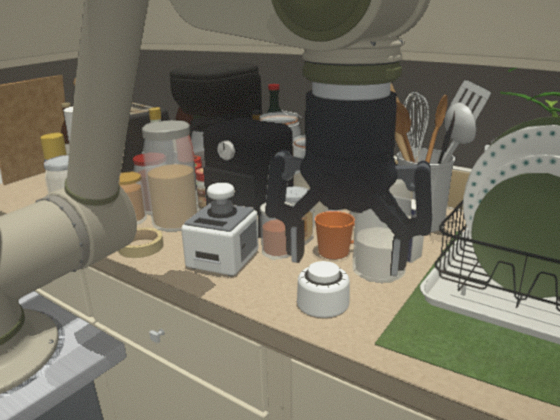

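View pics/top.png

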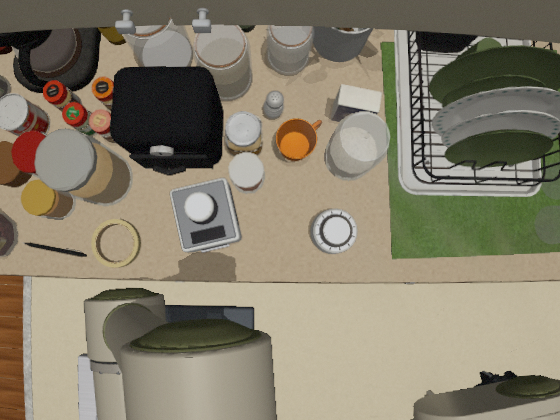

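The scene view shows the label maker's cap at (221,190) and the timer at (323,280). The top view shows the cap at (200,207), the timer at (334,230) and a tall black coffee machine behind the label maker at (167,120). I'll refine the cap centre from the depth points and check the height of the machine.

```bash
cat >> h.py <<'E'
def cloud(cam):
    im,d=viewer.camera(cam);i=viewer.camera_info(cam);K=np.array([[i['fx'],0,i['cx']],[0,i['fy'],i['cy']],[0,0,1]])
    v,u=np.nonzero(d>0);z=d[v,u]
    n=cv2.undistortPoints(np.stack([u,v],1).astype(float)[:,None],K,np.array(i['dist']))[:,0]
    c=np.c_[n*z[:,None],z]
    return (c-i['t'])@i['R'] if 'R' in i else c
E
python3 - <<'E'
from h import *
for c in('top','scene'):
    P=cloud(c)
    q=P[(abs(P[:,2]-.154)<.006)&(np.hypot(P[:,0]-.44,P[:,1]+.115)<.05)]
    (cx,cy),r=cv2.minEnclosingCircle(q[:,:2].astype(np.float32))
    print(c,len(q),q.mean(0).round(4),q.min(0).round(4),q.max(0).round(4),cx,cy,r)
    for x0 in np.arange(.36,.75,.04):
        print(round(x0,2),[round(float(P[(abs(P[:,0]-x0-.02)<.02)&(abs(P[:,1]-y-.02)<.02)][:,2].max(initial=-1)),2) for y in np.arange(-.28,.1,.04)]) if c=='top' else 0
E
```

```text
top 669 [ 0.4466 -0.1102  0.1526] [ 0.422 -0.134  0.148] [ 0.4723 -0.085   0.1582] 0.44679349660873413 -0.11037243902683258 0.02580883912742138
0.36 [0.0, 0.0, 0.1, 0.1, 0.1, 0.1, 0.0, 0.03, 0.02, 0.03]
0.4 [0.0, 0.01, 0.1, 0.16, 0.16, 0.1, 0.0, 0.03, 0.03, 0.03]
0.44 [0.0, 0.0, 0.1, 0.16, 0.16, 0.1, 0.0, 0.01, 0.24, 0.24]
0.48 [0.0, 0.11, 0.11, 0.11, 0.13, 0.14, 0.13, 0.0, 0.24, 0.24]
0.52 [0.08, 0.11, 0.11, 0.23, 0.24, 0.24, 0.24, 0.24, 0.24, 0.24]
0.56 [0.08, 0.11, 0.11, 0.24, 0.24, 0.24, 0.24, 0.24, 0.19, 0.23]
0.6 [0.08, 0.11, 0.11, 0.45, 0.24, 0.45, 0.44, 0.24, 0.11, 0.11]
0.64 [0.47, 0.47, 0.47, 0.46, 0.47, 0.47, 0.47, 0.48, 0.49, 0.49]
0.68 [0.0, 0.0, 0.19, 0.19, 0.43, -1.0, -1.0, -1.0, 0.11, 0.11]
0.72 [0.15, 0.15, 0.19, 0.19, 0.19, 0.22, 0.22, 0.22, 0.0, 0.0]
scene 262 [ 0.4403 -0.114   0.154 ] [ 0.421  -0.1346  0.148 ] [ 0.4679 -0.0864  0.1572] 0.4448619484901428 -0.10961809754371643 0.02527724765241146
```

Call:
jog_arm(targets=[[0, 0, 0, 3, 4, 0, 0], [0, 0, 0, 6, 8.5, 0, 0], [0, 0, 0, 9, 13, 0, 0], [0, 0, 0, 12, 17.5, 0, 0], [0, 0, 0, 15, 22, 0, 0]])

```text
clock: 1.18
ee_pos: [0.311, -0.3045, 0.4049]
orientation: [0.0, 0.989, 0.147, 0.0]
force: [0.4, -0.2, 0.1]
opening: -0.004
gripper_force: 0.0
```

Run:
```python
from h import *
print(viewer.camera_info('wrist')['tool_from_camera'].round(3))
```

```text
[[-0.    -0.957 -0.289  0.074]
 [ 1.    -0.001  0.001  0.   ]
 [-0.001 -0.289  0.957  0.032]
 [ 0.     0.     0.     1.   ]]
```

The wrist camera points towards the coffee machine, so I'll turn the tool about +75° to keep it clear.

Call:
jog_arm(targets=[[0, 0, 10, 3, 4, 0, 0], [0, 0, 20, 6, 8.5, 0, 0], [0, 0, 30, 9, 13, 0, 0], [0, 0, 40, 11.5, 17, 0, 0], [0, 0, 50, 13.5, 19.4, 0, 0]])

```text
clock: 1.8
ee_pos: [0.446, -0.1102, 0.4049]
orientation: [0.0, 0.832, 0.555, 0.0]
force: [-0.1, -0.5, -0.9]
opening: -0.001
gripper_force: 0.0
```

Call:
jog_arm(targets=[[0, 0, 10, 0, 0, 0, 0], [0, 0, 20, 0, 0, 0, 0], [0, 0, 25, 0, 0, 0, 0], [0, 0, 25, 0, 0, 0, 0]])

```text
clock: 2.3
ee_pos: [0.4453, -0.1121, 0.4048]
orientation: [0.0, 0.695, 0.719, 0.0]
force: [-1.7, -0.5, -0.6]
opening: 0.001
gripper_force: 0.0
```

Run:
```python
from h import *
s=sensors.observe();print(s['joint_pos'].round(2),s['ee_pos'].round(4),s['force'],s['clock'])
im,d=viewer.camera('scene');cv2.imwrite('pics/s2.png',im)
```

```text
[-0.51  0.22  1.53  0.    1.39 -0.54] [ 0.4453 -0.1121  0.4048] [-1.72133234 -0.49211955 -0.63454598] 2.3
```

View pics/s2.png

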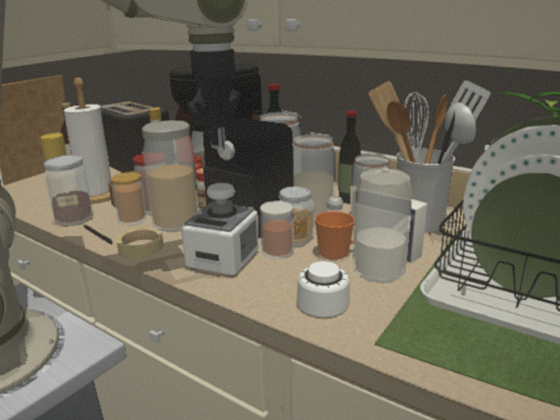

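The gripper now hangs above the cap at (220,190), clear of the coffee machine. Next is the descent.

Call:
jog_arm(targets=[[0, 0, 0, 0, 0.1, -2, 0], [0, 0, 0, 0, 0.1, -4, 0], [0, 0, 0, 0, 0.1, -6, 0], [0, 0, 0, 0, 0.1, -7, 0], [0, 0, 0, 0, 0.1, -7, 0]])

```text
clock: 2.98
ee_pos: [0.4454, -0.1111, 0.3345]
orientation: [-0.0, 0.695, 0.719, -0.0]
force: [-0.3, 0.4, 0.8]
opening: 0.004
gripper_force: 0.0
```

Call:
jog_arm(targets=[[0, 0, 0, 0, 0, -0.4, 0], [0, 0, 0, 0, 0, -0.8, 0], [0, 0, 0, 0, 0, -1.2, 0], [0, 0, 0, 0, 0, -1.2, 0], [0, 0, 0, 0, 0, -1.2, 0]])

```text
clock: 3.6
ee_pos: [0.4454, -0.1111, 0.3229]
orientation: [0.0, 0.695, 0.719, 0.0]
force: [1.1, -0.4, 2.0]
opening: 0.002
gripper_force: 1.0
```

Run:
```python
from h import *
s=sensors.observe();print(s['ee_pos'].round(4),s['force'],s['clock'])
im,d=viewer.camera('scene');cv2.imwrite('pics/s3.png',cv2.resize(im[130:290,150:310],None,fx=3.5,fy=3.5))
```

```text
[ 0.4454 -0.1111  0.3229] [ 1.13571353 -0.35631008  1.95264101] 3.6
```

View pics/s3.png

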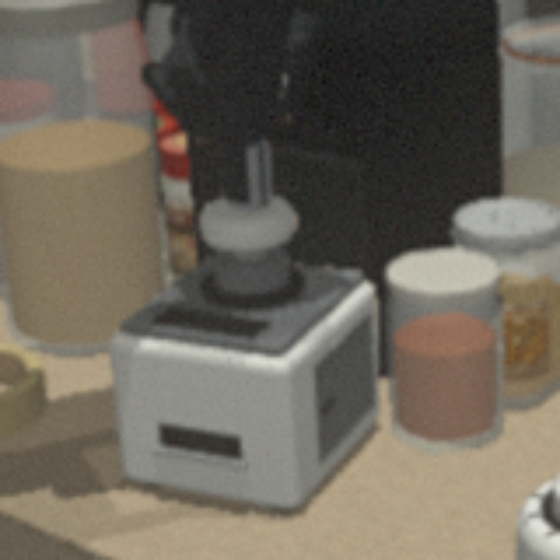

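The fingertips rest on the cap (crop pixel about (258,205)), roughly 4 mm down. I'll press slowly to the halfway stop and hold.

Call:
jog_arm(targets=[[0, 0, 0, 0, 0, -0.3, 0], [0, 0, 0, 0, 0, -0.6, 0], [0, 0, 0, 0, 0, -0.8, 0], [0, 0, 0, 0, 0, -0.8, 0]])

```text
clock: 4.15
ee_pos: [0.4454, -0.1112, 0.3147]
orientation: [0.0, 0.695, 0.719, 0.0]
force: [1.7, -0.2, 2.8]
opening: -0.003
gripper_force: 1.6
```

Call:
jog_arm(targets=[[0, 0, 0, 0, 0, -0.1, 0], [0, 0, 0, 0, 0, -0.2, 0], [0, 0, 0, 0, 0, -0.3, 0], [0, 0, 0, 0, 0, -0.4, 0], [0, 0, 0, 0, 0, -0.4, 0]])

```text
clock: 4.78
ee_pos: [0.4454, -0.1111, 0.3112]
orientation: [0.0, 0.695, 0.719, 0.0]
force: [-0.7, -0.0, 8.8]
opening: 0.002
gripper_force: 4.6
```

The force jumped to 8.8 N, so the cap is at the halfway stop. Now hold.

Call:
jog_arm(targets=[[0, 0, 0, 0, 0, 0, 0], [0, 0, 0, 0, 0, 0, 0], [0, 0, 0, 0, 0, 0, 0], [0, 0, 0, 0, 0, 0, 0], [0, 0, 0, 0, 0, 0, 0]])

```text
clock: 5.4
ee_pos: [0.4454, -0.1111, 0.3113]
orientation: [0.001, 0.695, 0.719, 0.0]
force: [-0.3, -0.4, 7.8]
opening: -0.001
gripper_force: 4.6
```

Call:
jog_arm(targets=[[0, 0, 0, 0, 0, 0, 0], [0, 0, 0, 0, 0, 0, 0], [0, 0, 0, 0, 0, 0, 0], [0, 0, 0, 0, 0, 0, 0], [0, 0, 0, 0, 0, 0, 0]])

```text
clock: 6.02
ee_pos: [0.4454, -0.1111, 0.3113]
orientation: [0.001, 0.695, 0.719, 0.0]
force: [0.2, 0.4, 9.7]
opening: 0.002
gripper_force: 4.6
```

Call:
jog_arm(targets=[[0, 0, 0, 0, 0, -0.4, 0], [0, 0, 0, 0, 0, -0.8, 0], [0, 0, 0, 0, 0, -1.2, 0], [0, 0, 0, 0, 0, -1.4, 0], [0, 0, 0, 0, 0, -1.4, 0]])

```text
clock: 6.65
ee_pos: [0.4454, -0.1111, 0.2974]
orientation: [0.001, 0.695, 0.719, 0.0]
force: [-0.6, 0.7, 12.8]
opening: 0.002
gripper_force: 6.3
```

Call:
jog_arm(targets=[[0, 0, 0, 0, 0, -0.1, 0], [0, 0, 0, 0, 0, -0.15, 0], [0, 0, 0, 0, 0, -0.15, 0]])

```text
clock: 7.02
ee_pos: [0.4453, -0.111, 0.297]
orientation: [0.001, 0.695, 0.719, 0.0]
force: [-3.7, 0.5, 23.8]
opening: -0.002
gripper_force: 11.9
```

Bottomed out at 23.8 N with the arm no longer sinking, so it is fully pressed. Release slowly.

Call:
jog_arm(targets=[[0, 0, 0, 0, 0, 1.5, 0], [0, 0, 0, 0, 0, 3, 0], [0, 0, 0, 0, 0, 5, 0], [0, 0, 0, 0, 0, 8, 0], [0, 0, 0, 0, 0, 10, 0]])

```text
clock: 7.65
ee_pos: [0.445, -0.1109, 0.3958]
orientation: [-0.001, 0.695, 0.719, -0.0]
force: [0.6, -0.7, -0.7]
opening: 0.0
gripper_force: 0.0
```

Call:
jog_arm(targets=[[0, 0, 0, 0, 0, 0, 0], [0, 0, 0, 0, 0, 0, 0], [0, 0, 0, 0, 0, 0, 0], [0, 0, 0, 0, 0, 0, 0]])

```text
clock: 8.15
ee_pos: [0.4453, -0.1111, 0.3946]
orientation: [-0.001, 0.695, 0.719, -0.0]
force: [0.3, -0.6, 0.7]
opening: 0.001
gripper_force: 0.0
```

Run:
```python
from h import *
P=cloud('scene')
q=P[(P[:,2]>.115)&(P[:,2]<.17)&(np.hypot(P[:,0]-.446,P[:,1]+.11)<.027)]
print('cap top z',np.percentile(q[:,2],[50,90,98]).round(4),sensors.observe()['force'])
if np.percentile(q[:,2],98)>.15: print(job.hand_in())
```

```text
cap top z [0.1461 0.1559 0.1566] [0.72517892 0.68757142 0.05494299]
the job is handed in; nothing more can be done
None
```

The trigger was held at its halfway stop for about 1.25 s, pressed until it bottomed out and released, with the timer left untouched; the cap measured back up and I handed the job in, with no verdict returned.

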